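Turn the sample carousel to the label reader and hold it

ROBOT

A 6-joint arm with a two-finger parallel gripper is mounted at the origin on the work surface. World frame = base frame: x ahead of the robot, y to its left, z up, the work surface at z = 0. Lengths are in mm, angles in rad, forces in N, time in s.
With the tool pointing down it reaches from about 275 to 1000 mm from the base axis. Payload 8.4 kg.
Tool frame: the origin (TCP) lies on the centre line of the jaws, within the pads' length; the fingertips stand 22 mm ahead of it and the grasp point (between the pads) lies 3 mm ahead of it; z points along the fingers, y is the direction in which the jaws open and shut (so a half turn about z gives the same grasp; the last joint's range is limited). The gripper opens to 85 mm and grips with 20 to 120 N. Pads are 22 mm wide; open, the fingers measure 114 mm over their backs; the gripper's body (76 mm by 85 mm) begins 54 mm behind the grasp point. The pads swing forward as they close: fully open they stand 13 mm farther back than shut.
Start: joints at [-0.002, 0.353, 1.633, -0, 1.155, -0.002], TCP at [625.002, -0, 253.281] pointing down, gripper open.
Joint ranges: [-2.63, 2.63], [-0.92, 2.1], [0.06, 2.66], [-1.3, 4.44], [0, 2.69], [-3.02, 3.02]. Speed limits (rad/s): [2.22, 2.22, 2.79, 3.14, 3.14, 3.14].

INTERFACE

Orientations are given as [roll, pitch, yaw] about the fixed x, y, z axes, in that order (R = Rz(yaw) Ry(pitch) Rx(roll)).
In Python, from rig import r gives the robot as it stands.
- The arm moves only by the tool carry_out, never from a script. Its argument "rows" is text: rows parted by semicolons, each of 5 numbers parted by spaces: the opening, from 0 (shut) to 1 (fully open), then the shift along the tool's x, y, z in units of 30 mm (1.0 is 30 mm), then the turn about the tool's z in units of 8 degrees (1.0 is 8 degrees). A call has 1 to 12 rows; each row shifts and turns the commanded pose from where the row before left it, along the tool's axes as they then stand; what a row does not reach is not made up. A row lasts 1/8 s, in which the tool goes at most 62.5 mm and 10.7 degrees, less where a joint would pass 70% of its speed; a pose out of reach is approached as far as the arm can. A call is refused whole if a number of a shift passes 1 or a number of a turn 1, either way. A call with a gripper value outside its range is refused whole. The fingers move at their own pace and stop on an object; "newtons" is the grip in N (left out, the last holds). Time passes only in rows, so rows that do not move let the fingers close. It gives the time, the measured TCP pose, the force and the opening at its end, in the units of the state.
- r.sense(): the state, without advancing time (a new reading comes with each control period).
- r.grab_frame(name): name is "scene" or "side" or "wrist"; returns the picture (400x640x3 uint8, blue, green, red); there is no depth.
- r.get_calibration(name): a dict with "intrinsics" (3x3 intrinsics, pixels), "position" and "rotation" of the camera in the world. Camera axes: x right, y up, looking along -z (the intrinsics and any distortion apply to the point x, -y, -z); pixel columns grow to the right and rows downward; lengths in mm; the calibration is good to about 2 mm. A picture is of the moment at which its call begins: read the wrist's pose just before it. get_calibration takes no time and is no camera call; for the wrist camera it gives the pose at the moment of the call.
- r.sign_off(): hands the job in, once; it reports no verdict.
The state is a dict: "clock": time; "qpos": joint angles; "qvel": joint speeds; "joint_efforts": joint torques, N m; "eef_pos": TCP position; "tcp_rot": TCP orientation; "contact_force": force on the tool from outside, world axes, zero at the start; "wrist_torque": the same for the moment, N m; "opening": opening from 0.0 (shut) to 1.0 (fully open).
Only numpy, scipy, OpenCV 4.12 (cv2) and the standard library are available. Lean on these libraries where they do the work, as an engineer would, in place of code of your own. Each camera call takes 0.05 s, during which the arm holds its last target.

TASK

Take the sample carousel by its yellow handle post and turn it until the amber jar with the orange cap stands squarely in front of the label reader's red window. The carousel is sprung and swings back if let go, so finish while still holding the handle with the gripper, the carousel standing still. Leave all jars upright in their pockets and do not disturb the other things on the bench.

Things in the scene. Friction and masses are not known exactly. Their poses are not given: they have to be found in the camera images.
- carousel_axis (a point): the sample carousel: a round aluminium platter, 274 mm across, top face 34 mm above the bench, turning on an upright axis, with a white hub (60 mm across, 22 mm high) and six round grey plastic pockets whose centres lie 100 mm from the axis (rims 16 mm above the platter). This point is on the axis at the platter's top face
- carousel (a joint): turn of the platter in rad, 0 at rest (and at the start), positive anticlockwise seen from above, stops at -2.0 and 2.0. A return spring of 0.6 N m/rad with a little friction and damping brings it back to 0 in about a second when let go, so keeping it turned takes 2 to 10 N at the handle
- handle_grip (a point): the carousel's handle: an upright yellow round post, 18 mm across, fixed to the platter 100 mm from the axis, on the side away from the reader at rest; its top is 125 mm above the bench. This point is on the post's axis, 107 mm above the bench (18 mm below its top), and goes round with the platter; the post is free of neighbours from 60 mm above the bench up
- amber_jar_mid (a point): the marked jar: amber glass with an orange cap, 48 mm across, 70 mm tall, standing loose in one of the four pockets nearest the reader (2 mm play all round), 26 to 95 degrees off the reader to one side or the other. This point is on its axis, half-way up, 69 mm above the bench
- reader_spot (a point): the place where a jar is read: the point in the air squarely in front of the reader's window, 100 mm from the carousel's axis towards the reader (on the circle of the pockets) and 69 mm above the bench: an amber jar squarely in front has its mid point here
- reader_window (a point): the middle of the red window (40 mm wide) of the label reader, a fixed white box 56 mm wide, 95 mm high, with a red stripe on its top, standing on the robot's side of the carousel and looking at the carousel's axis; 161 mm from the axis, 66 mm above the bench
- blue_jar_mid (a point): a clear jar with a blue cap, 48 mm across, 70 mm tall, same shape as the amber jar, loose in another pocket; this point is on its axis, half-way up
- white_jar_mid (a point): a clear jar with a white cap, 48 mm across, 70 mm tall, same shape as the amber jar, loose in another pocket; this point is on its axis, half-way up
- black_jar_mid (a point): a clear jar with a black cap, 48 mm across, 70 mm tall, same shape as the amber jar, loose in another pocket; this point is on its axis, half-way up
- beaker_mid (a point): an empty glass beaker, 72 mm across, 95 mm tall, on the bench to the left; this point is at its centre. To be left alone
- solvent_bottle_mid (a point): a clear bottle with a blue cap, 72 mm across, 170 mm tall, on the bench to the right; this point is at its centre. To be left alone
- tub_mid (a point): a white tub with a blue label, 72 mm across, 75 mm tall, on the bench to the right; this point is at its centre. To be left alone
- spatula_grip (a point): a small spatula with a green handle, 190 mm long, lying on the bench to the left; this point is on its handle. To be left alone
There are look-alikes about, which are no part of the job. Leave any green or turquoise look-alike of the part that bears amber_jar_mid alone.

How it is judged:
By the outcome, as a careful person would: the job done as asked, in the order asked, and still so for the second after the job is handed in, while the arm keeps its last pose, push and grip.
It also fails if it takes over 35 s, if anything falls off the work surface, if the arm or the gripper's body presses on something with over 40 N, if the wrist force passes 120 N, or if a joint passes its speed limit or range.

## Working session

There is one attempt and no reset: what is moved stays moved. The work goes in short steps, Python scripts to look and compute and a tool call to move; the robot and the scene stay as the last step left them, time stands still between calls to the robot, and variables do not carry over. Pictures are saved under pics/ and viewed, and the job is handed in when it is done.

Besides the shell and the picture viewer there is one more tool, called after "Call:" as name(argument=value, ...), one argument or row to a line, values as JSON. carry_out: Moves the arm, as the interface text tells. Its arguments: {"type":"object","properties":{"rows":{"type":"string"},"newtons":{"type":"number"}},"required":["rows"]}

```bash
mkdir -p pics; ls; python3 - <<'E'
from rig import r
import cv2
for n in("scene","side","wrist"):
    c=r.get_calibration(n); print(n,{k:(v.tolist() if hasattr(v,'tolist') else v) for k,v in c.items()})
    cv2.imwrite(f"pics/{n}0.png",r.grab_frame(n))
print(r.sense())
E
```

```text
pics
scene {'intrinsics': [[496.3749009380188, 0.0, 315.8669267115401], [0.0, 496.3749009380188, 205.701682796076], [0.0, 0.0, 1.0]], 'position': [909.901472461568, -423.3604829874299, 1091.458586090695], 'rotation': [0.5141353458369199, -0.012443720226579025, 0.8202528967466737]}
side {'intrinsics': [[438.6936945338604, 0.0, 317.6483237827138], [0.0, 438.6936945338604, 202.62360368663016], [0.0, 0.0, 1.0]], 'position': [-149.72544025312305, -746.3824572381948, 849.8228577341524], 'rotation': [0.9168009921535919, 0.006083775936346347, -0.7520835655506527]}
wrist {'intrinsics': [[330.4739378625758, 0.0, 322.73308827010084], [0.0, 330.4739378625758, 198.89790675878493], [0.0, 0.0, 1.0]], 'position': [622.6892894943202, 68.12141529607376, 374.1497792006129], 'rotation': [-0.2769240606538038, 0.0012205479690725607, -0.0017579115137588142]}
{'clock': 0.15, 'qpos': array([-2.39566516e-03,  3.53515154e-01,  1.63397120e+00,  3.92390174e-05,
        1.15516393e+00, -2.41666698e-03]), 'qvel': array([-0.00050054, -0.00128558, -0.00272528, -0.00205722,  0.00065905,
       -0.00109809]), 'joint_efforts': array([-7.39769093e-04, -6.05638933e+01, -3.42338884e+01, -2.29960733e-05,
        6.16452831e-03, -4.00942213e-05]), 'eef_pos': array([6.24665057e+02, 1.50257312e-02, 2.52714437e+02]), 'tcp_rot': array([-3.14053512e+00, -3.84373001e-05,  1.57080145e+00]), 'contact_force': array([-0.645355  ,  0.55648194, -0.09528174]), 'wrist_torque': array([0.00567929, 0.01285483, 0.04263908]), 'opening': 1.0013338634310607}
```

View pics/scene0.png

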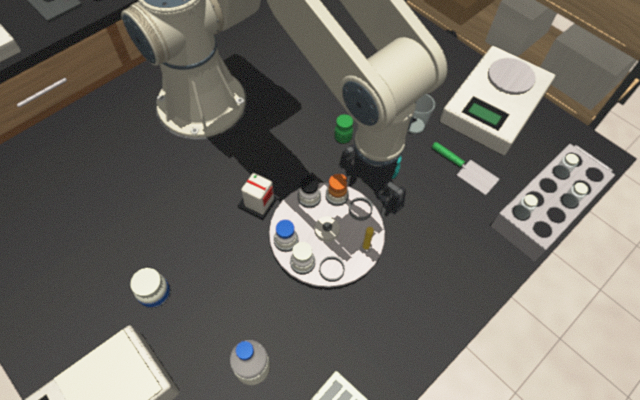

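View pics/side0.png

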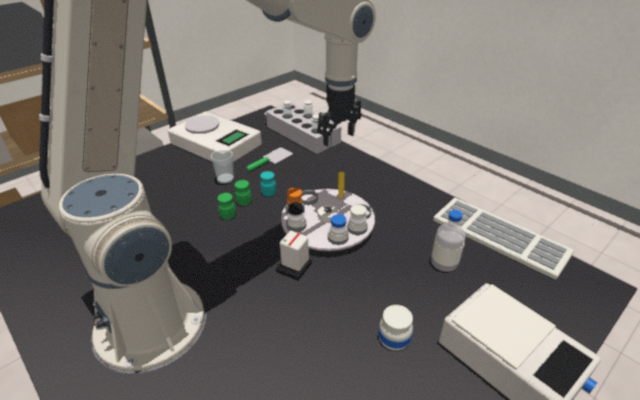

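View pics/wrist0.png

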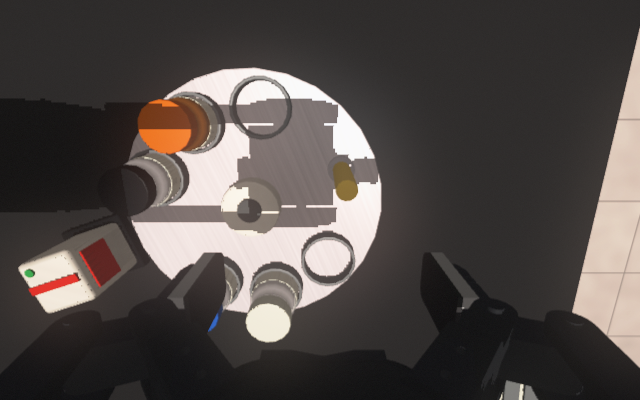

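The wrist view shows the amber jar with the orange cap at (166,126), black cap (125,190), white cap (268,322), blue cap partly hidden at (212,320), reader at (75,270), post top at (347,190). The green and turquoise look-alikes are off the carousel: side view (227,207), (243,193), (268,184). Scene view has the orange cap at (338,185). Next is a close crop to check that choice.

```bash
python3 - <<'E'
import cv2
w=cv2.imread('pics/wrist0.png'); s=cv2.imread('pics/scene0.png')
cv2.imwrite('pics/wc.png',cv2.resize(w[50:330,10:400],None,fx=2,fy=2,interpolation=cv2.INTER_CUBIC))
cv2.imwrite('pics/sc.png',cv2.resize(s[140:300,230:410],None,fx=3.7,fy=3.7,interpolation=cv2.INTER_CUBIC))
E
```

```text
(no output)
```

View pics/wc.png

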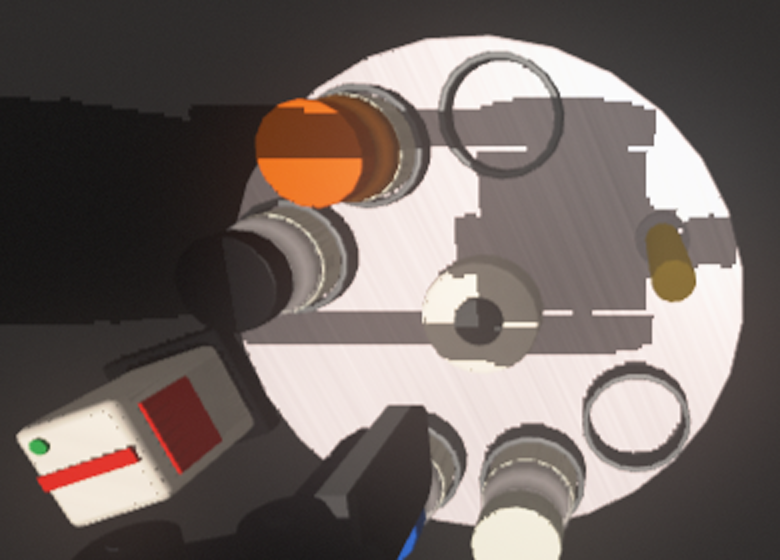

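View pics/sc.png

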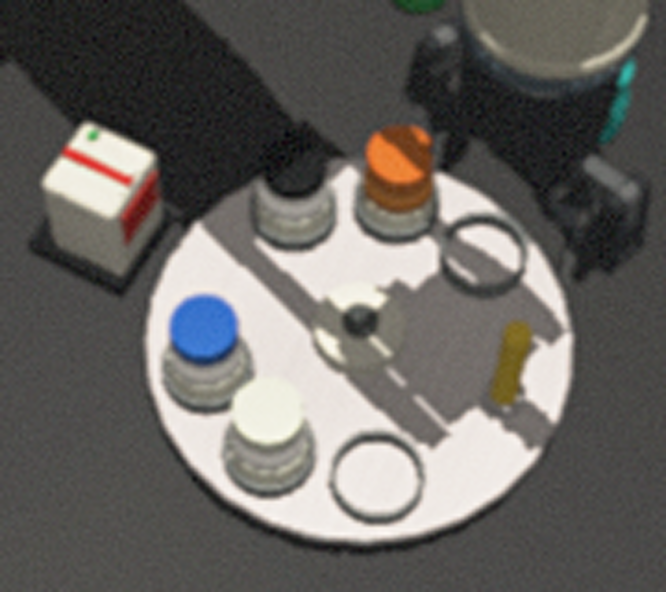

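```bash
cat > h.py <<'E'
import numpy as np
from scipy.spatial.transform import Rotation as R
def ray(c,u,v,z):
    K=np.array(c['intrinsics']);p=np.array(c['position'],float);M=R.from_euler('xyz',c['rotation']).as_matrix()
    d=np.linalg.inv(K)@[u,v,1]; d=M@[d[0],-d[1],-d[2]]
    return (p+d*(z-p[2])/d[2])
def proj(c,P):
    K=np.array(c['intrinsics']);p=np.array(c['position'],float);M=R.from_euler('xyz',c['rotation']).as_matrix()
    q=M.T@(np.array(P)-p); q=K@[q[0],-q[1],-q[2]]; return q[:2]/q[2]
E
python3 - <<'E'
from rig import r
from h import *
w=r.get_calibration('wrist');s=r.get_calibration('scene')
W=dict(post=(675,282,125),postbase=(664,237,34),amber=(308,152,104),black=(234,282,104),white=(516,550,104),emptyA=(502,115,50),emptyB=(636,418,50),hub=(482,314,56),win=(181,423,66),
 pr=(742,300,34),pt=(490,36,34),amberpocket=(372,146,50))
for k,(u,v,z) in W.items(): print('W',k,ray(w,u/2+10,v/2+50,z).round(1))
S=dict(post=(516,331,125),amber=(399,155,104),blue=(204,328,104),white=(268,410,104),emptyA=(483,255,50),emptyB=(377,477,50),hub=(358,322,56),win=(143,209,66),black=(297,162,104))
for k,(u,v,z) in S.items(): print('S',k,ray(s,u/3.7+230,v/3.7+140,z).round(1))
E
```

```text
W post [641.6   3.6 125. ]
W postbase [642.4   4.3  34. ]
W amber [495.4  52.2 104. ]
W black [456.9  -1.5 104. ]
W white [ 569.9 -133.6  104. ]
W emptyA [564.   65.9  50. ]
W emptyB [627.8 -91.3  50. ]
W hub [549.9 -30.7  56. ]
W win [394.2 -85.9  66. ]
W pr [684.6 -29.9  34. ]
W pt [557.3 102.5  34. ]
W amberpocket [501.   51.7  50. ]
S post [641.5   3.2 125. ]
S amber [498.3  47.9 104. ]
S blue [ 507.  -124.3  104. ]
S white [ 572.9 -132.2  104. ]
S emptyA [567.7  60.3  50. ]
S emptyB [632.4 -97.5  50. ]
S hub [550.1 -35.4  56. ]
S win [399.9 -84.9  66. ]
S black [458.4  -3.4 104. ]
```

Both cameras agree: axis ≈ (549,-33), post ≈ (641.5,3.5) at 21.5°, reader at ~200°, and amber at ~122°. The platter needs about +78°. I'll turn the jaws tangential first (tool turn +68.5°).

Call:
carry_out(
  rows="1 0 0 0 1;1 0 0 0 1;1 0 0 0 1;1 0 0 0 1;1 0 0 0 1;1 0 0 0 1;1 0 0 0 1;1 0 0 0 1;1 0 0 0 0.56;1 0 0 0 0",
)

```text
clock: 1.4
eef_pos: [624.8, -0.0, 253.0]
tcp_rot: [-3.141, 0.0, 0.376]
contact_force: [-0.6, 0.2, -0.8]
opening: 0.998
```

Call:
carry_out(
  rows="1 0.56 0.1 0 0;1 0 0 0 0",
)

```text
clock: 1.65
eef_pos: [642.2, 3.5, 253.1]
tcp_rot: [3.142, -0.0, 0.377]
contact_force: [0.6, -0.2, 0.0]
opening: 0.997
```

```bash
python3 - <<'E'
from rig import r
import cv2
from h import *
print(r.sense()['eef_pos'],r.sense()['tcp_rot'])
c=r.get_calibration('wrist'); print(proj(c,[641.5,3.4,125]),proj(c,[549,-33,34]))
w=r.grab_frame('wrist');cv2.imwrite("pics/w1.png",w)
s=r.grab_frame('scene');cv2.imwrite("pics/s1.png",cv2.resize(s[120:300,210:410],None,fx=3.3,fy=3.3,interpolation=cv2.INTER_CUBIC))
E
```

```text
[642.24222755   3.49738223 253.05496146] [ 3.14156205e+00 -1.23353700e-04  3.77431616e-01]
[322.16345607 194.94982144] [322.34283075 258.72695393]
```

View pics/w1.png

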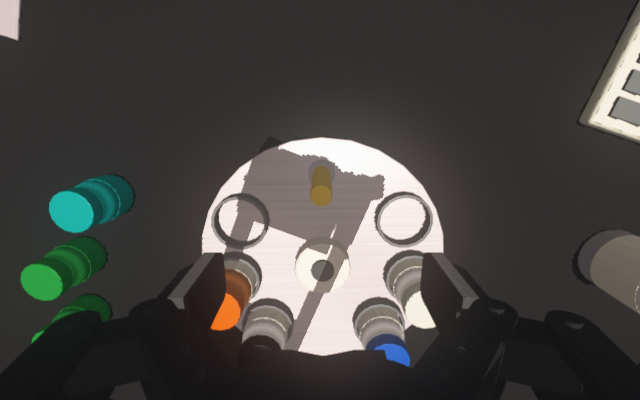

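View pics/s1.png

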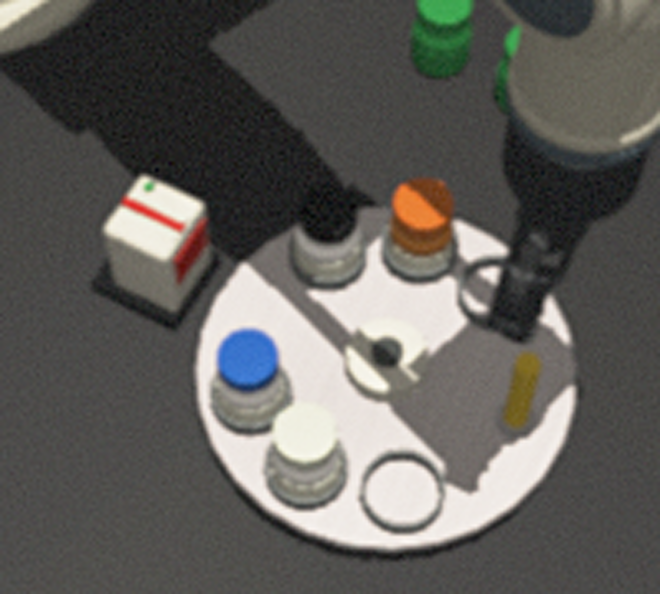

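The post top at (320,195) matches the prediction of (322,195). Descending to grasp.

Call:
carry_out(
  rows="1 0 0 1 0;1 0 0 1 0;1 0 0 1 0;1 0 0 1 0;1 0 0 0.77 0;1 0 0 0 0;0 0 0 0 0;0 0 0 0 0;0 0 0 0 0;0 0 0 0 0",
  newtons=40,
)

```text
clock: 3.0
eef_pos: [642.1, 3.4, 110.9]
tcp_rot: [3.141, -0.001, 0.376]
contact_force: [-0.9, -1.0, 3.5]
opening: 0.201
```

Gripped (opening 0.20 ≈ 17 mm). I'll turn about 44° along the arc, taking the gripper round with it.

Call:
carry_out(
  rows="0 -0.002 -0.116 0 -0.25;0 -0.008 -0.233 0 -0.5;0 -0.008 -0.233 0 -0.5;0 -0.008 -0.233 0 -0.5;0 -0.008 -0.233 0 -0.5;0 -0.008 -0.233 0 -0.5;0 -0.008 -0.233 0 -0.5;0 -0.008 -0.233 0 -0.5;0 -0.008 -0.233 0 -0.5;0 -0.008 -0.233 0 -0.5;0 -0.008 -0.233 0 -0.5;0 -0.002 -0.116 0 -0.25",
)

```text
clock: 4.5
eef_pos: [591.1, 57.3, 110.9]
tcp_rot: [3.139, -0.0, 1.147]
contact_force: [3.7, -6.8, 3.4]
opening: 0.2
```

```bash
python3 - <<'E'
from rig import r
import cv2
w=r.grab_frame('wrist');cv2.imwrite("pics/w2.png",w)
s=r.grab_frame('scene');cv2.imwrite("pics/s2.png",cv2.resize(s[120:300,210:410],None,fx=3.3,fy=3.3,interpolation=cv2.INTER_CUBIC))
x=r.sense();print(x)
E
```

```text
{'clock': 4.6, 'qpos': array([ 9.48285466e-02,  4.71857311e-01,  1.81430677e+00, -1.57116477e-03,
        8.53108236e-01,  5.20376017e-01]), 'qvel': array([-0.00260673,  0.00514899, -0.00651862,  0.00024382,  0.00174417,
        0.02449944]), 'joint_efforts': array([  3.24633323, -59.30020809, -24.31192696,   1.19477972,
         0.4477079 ,  -0.342891  ]), 'eef_pos': array([590.94923024,  57.33291403, 110.95452541]), 'tcp_rot': array([ 3.13899030e+00, -1.24370212e-04,  1.14628091e+00]), 'contact_force': array([ 2.0704353 , -5.73916718,  3.14513505]), 'wrist_torque': array([-0.75671588, -0.17369673, -0.06910628]), 'opening': 0.20161215014579342}
```

View pics/s2.png

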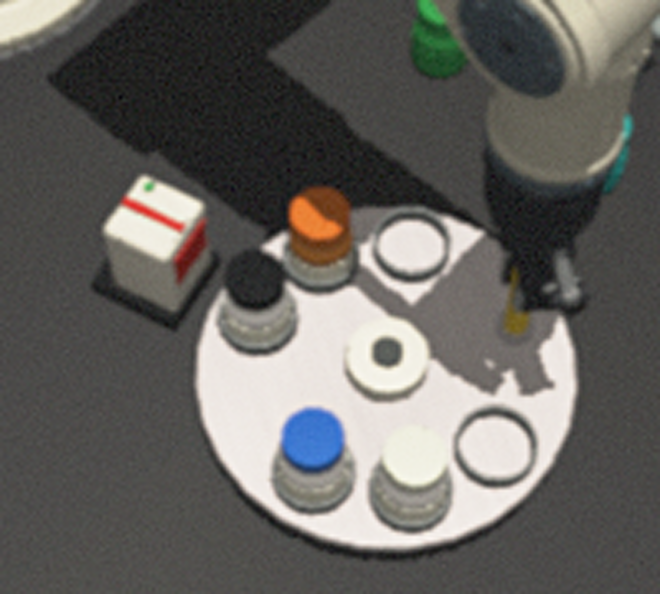

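View pics/w2.png

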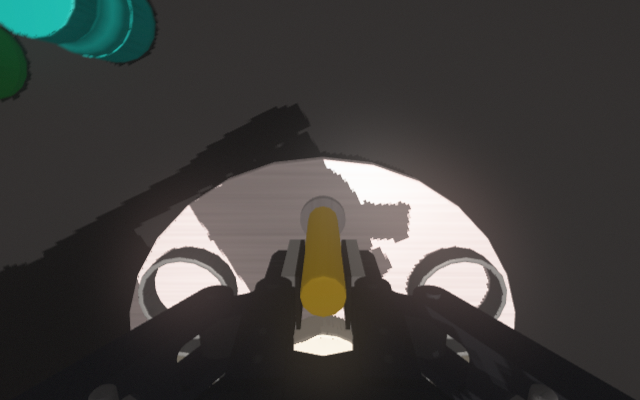

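Call:
carry_out(
  rows="0 -0.002 -0.116 0 -0.25;0 -0.008 -0.233 0 -0.5;0 -0.008 -0.233 0 -0.5;0 -0.008 -0.233 0 -0.5;0 -0.008 -0.233 0 -0.5;0 -0.008 -0.233 0 -0.5;0 -0.008 -0.233 0 -0.5;0 -0.008 -0.233 0 -0.5;0 -0.002 -0.116 0 -0.25;0 0 0 0 0;0 0 0 0 0",
)

```text
clock: 5.98
eef_pos: [537.8, 65.3, 110.9]
tcp_rot: [3.137, 0.002, 1.704]
contact_force: [8.5, -5.9, -0.0]
opening: 0.197
```

```bash
python3 - <<'E'
from rig import r
import cv2
for n in('wrist','scene','side'):
    cv2.imwrite(f"pics/{n}3.png",r.grab_frame(n))
s=cv2.imread('pics/scene3.png');cv2.imwrite("pics/s3.png",cv2.resize(s[150:290,230:400],None,fx=4,fy=4,interpolation=cv2.INTER_CUBIC))
s=cv2.imread('pics/side3.png');cv2.imwrite("pics/d3.png",cv2.resize(s[160:290,260:400],None,fx=4.5,fy=4.5,interpolation=cv2.INTER_CUBIC))
x=r.sense();print(x['clock'],x['eef_pos'],x['tcp_rot'],x['contact_force'])
E
```

```text
6.125 [537.84785514  65.27142089 110.94928834] [3.13687600e+00 1.61921791e-03 1.70356041e+00] [ 7.55100244 -7.70631908 -0.77980115]
```

View pics/s3.png

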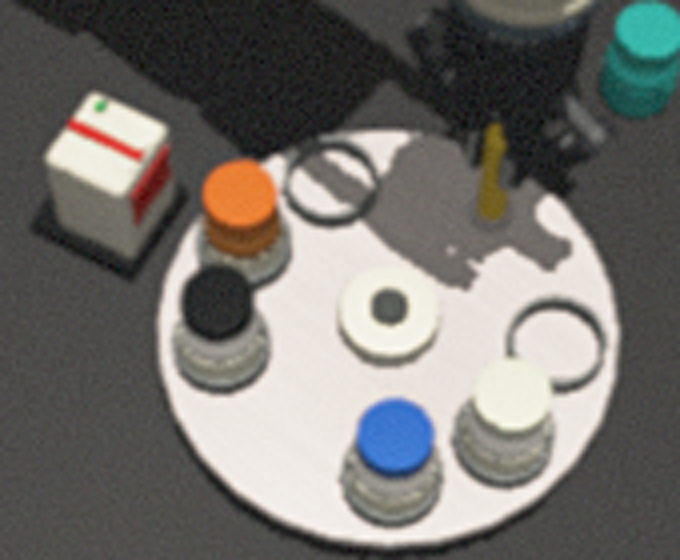

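View pics/d3.png

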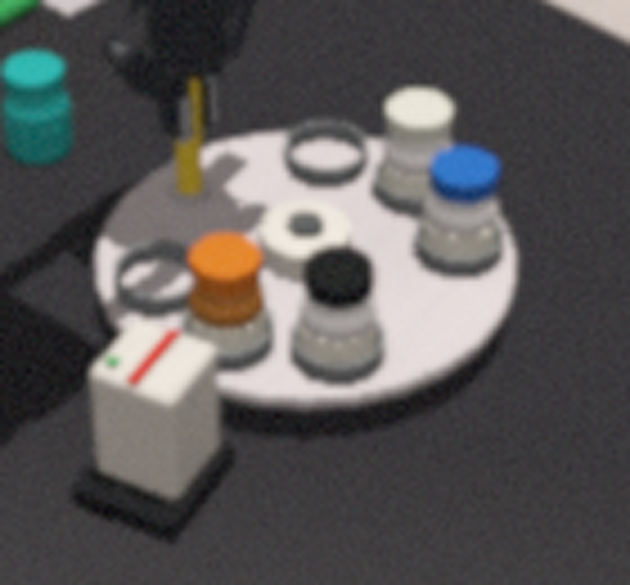

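```bash
cat > fit.py <<'E'
from rig import r
from h import *
import cv2,sys
from scipy.optimize import least_squares
def axisfit(c,img,c0=(549,-33)):
    # edge search along radial directions: strongest bright->dark drop near r=137
    g=cv2.GaussianBlur(img,(3,3),0).min(axis=2).astype(float)
    cx=np.array(c0,float)
    for it in range(4):
        A=[];off=[]
        for a in np.radians(np.arange(0,360,3)):
            rr=np.arange(122,152,0.5)
            P=np.array([proj(c,[cx[0]+q*np.cos(a),cx[1]+q*np.sin(a),34]) for q in rr]).astype(np.float32)
            v=cv2.remap(g.astype(np.float32),P[:,0].copy().reshape(1,-1),P[:,1].copy().reshape(1,-1),cv2.INTER_LINEAR)[0]
            d=np.gradient(v); i=d.argmin()
            if d[i]<-6 and v[:max(i-8,1)].min()>130 and 3<i<56: A.append(a);off.append(rr[i])
        A=np.array(A);off=np.array(off)
        f=least_squares(lambda p:p[0]*np.cos(A)+p[1]*np.sin(A)+p[2]-off,[0,0,137],loss='soft_l1')
        cx=cx+f.x[:2]
    return cx,f.x[2],len(A),np.std(f.fun)
def mask_line(c,img,lo,hi,z,box):
    h=cv2.cvtColor(img,cv2.COLOR_BGR2HSV)
E
python3 - <<'E'
from fit import *
for n,f in(('scene','scene0'),('scene','scene3'),('side','side0'),('side','side3')):
    c=r.get_calibration(n); img=cv2.imread(f'pics/{f}.png'); cx,rad,k,sd=axisfit(c,img); print(f,cx.round(2),round(rad,2),k,sd.round(2))
    hsv=cv2.cvtColor(img,cv2.COLOR_BGR2HSV)
    # red stripe on reader top
    m=((hsv[...,0]<6)|(hsv[...,0]>174))&(hsv[...,1]>130)&(hsv[...,2]>90)
    u0,v0=proj(c,[378,-92,95]); yy,xx=np.nonzero(m); s=(abs(xx-u0)<35)&(abs(yy-v0)<35)
    P=np.array([ray(c,x,y,95)[:2] for x,y in zip(xx[s],yy[s])])
    B=img[yy[s],xx[s]]
    # bright ones only
    b=B[:,2]>150; Q=P[b]; mu=Q.mean(0); d=np.linalg.svd(Q-mu)[2][0]; 
    if d[0]>0:d=-d
    v=mu-cx; print('  stripe n',len(Q),mu.round(1),'dir',np.degrees(np.arctan2(d[1],d[0])).round(1),'bearing',np.degrees(np.arctan2(v[1],v[0])).round(2))
E
```

```text
scene0 [550.27 -35.19] 136.51 74 2.87
  stripe n 54 [374.8 -95.2] dir -169.1 bearing -161.12
scene3 [550.35 -35.19] 136.5 65 2.01
  stripe n 54 [374.  -95.6] dir -170.5 bearing -161.09
side0 [549.73 -33.27] 138.5 39 2.73
  stripe n 19 [372.  -92.6] dir -160.5 bearing -161.54
side3 [548.52 -34.72] 137.44 39 1.31
  stripe n 18 [370.8 -93.1] dir -161.0 bearing -161.82
```

```bash
python3 - <<'E'
from fit import *
def b(p,c): v=p[:2]-c; return np.degrees(np.arctan2(v[1],v[0])).round(2)%360, np.hypot(*v).round(1)
C={'scene':np.array([550.3,-35.2]),'side':np.array([549,-34.3])}
S={'scene':(4,230,150,dict(st1=(68,122,95),st2=(142,157,95),win=(153,184,66),amber=(240,193,104),topc=(110,144,95),hub=(389,308,56),post=(493,127,125),black=(217,301,104),blue=(395,436,104),white=(512,394,104))),
'side':(4.5,260,160,dict(st1=(132,383,95),st2=(177,333,95),topc=(153,364,95),amber=(225,257,104),hub=(305,224,56),black=(338,276,104),blue=(465,173,104),white=(419,109,104)))}
for n,(f,x0,y0,d) in S.items():
    c=r.get_calibration(n)
    for k,(u,v,z) in d.items():
        p=ray(c,(u+.5)/f+x0-.5,(v+.5)/f+y0-.5,z); print(n,k,p.round(1),b(p,C[n]))
x=r.sense();print(b(x['eef_pos'],np.array([549.7,-34.7])),b(np.array([642.1,3.4]),np.array([549.7,-34.7])))
# orange masks : predicted cap centre compare
E
```

```text
scene st1 [ 344.7 -103.7   95. ] (np.float64(198.44), np.float64(216.7))
scene st2 [392.9 -87.2  95. ] (np.float64(198.27), np.float64(165.7))
scene win [396.8 -84.7  66. ] (np.float64(197.89), np.float64(161.3))
scene amber [454.3 -64.3 104. ] (np.float64(196.89), np.float64(100.3))
scene topc [373.4 -95.2  95. ] (np.float64(198.74), np.float64(186.9))
scene hub [549.5 -34.4  56. ] (np.float64(134.37), np.float64(1.1))
scene post [529.5  64.4 125. ] (np.float64(101.79), np.float64(101.7))
scene black [ 498.  -120.1  104. ] (np.float64(238.36), np.float64(99.8))
scene blue [ 624.5 -103.5  104. ] (np.float64(317.37), np.float64(100.8))
scene white [649.8 -39.4 104. ] (np.float64(357.59), np.float64(99.6))
side st1 [ 348.4 -101.5   95. ] (np.float64(198.52), np.float64(211.5))
side st2 [394.4 -87.1  95. ] (np.float64(198.85), np.float64(163.4))
side topc [367.2 -97.6  95. ] (np.float64(199.2), np.float64(192.5))
side amber [453.6 -63.3 104. ] (np.float64(196.89), np.float64(99.7))
side hub [552.7 -30.   56. ] (np.float64(49.17), np.float64(5.6))
side black [ 490.  -122.2  104. ] (np.float64(236.1), np.float64(105.8))
side blue [ 619.1 -105.5  104. ] (np.float64(314.55), np.float64(100.0))
side white [649.3 -37.5 104. ] (np.float64(358.18), np.float64(100.3))
(np.float64(96.76), np.float64(100.7)) (np.float64(22.41), np.float64(99.9))
```

```bash
python3 - <<'E'
from fit import *
import json
def b(p,c): v=p[:2]-c; return np.degrees(np.arctan2(v[1],v[0])).round(2)%360, np.hypot(*v).round(1)
c=dict(intrinsics=[[330.4739,0,322.733],[0,330.4739,198.8979],[0,0,1]],position=[622.689,68.1214,374.1498],rotation=[-0.276924,0.00122,-0.001758])
img=cv2.imread('pics/wrist0.png')
cx,rad,k,sd=axisfit(c,img); print(cx,rad,k,sd)
for k,(u,v,z) in dict(st1=(41,484,95),st2=(138,455,95),win=(180,424,66),c1=(18,434,95),c2=(108,401,95),c3=(171,494,95),c4=(79,527,95),amber=(308,152,104),post=(675,282,125)).items():
    p=ray(c,(u+.5)/2+10-.5,(v+.5)/2+50-.5,z);print(k,p.round(1),b(p,cx))
E
```

```text
[548.10657636 -33.12718074] 136.01606119358837 58 2.915834683959288
st1 [ 342.6 -103.1   95. ] (np.float64(198.79), np.float64(217.1))
st2 [392.1 -87.7  95. ] (np.float64(199.27), np.float64(165.3))
win [393.3 -86.2  66. ] (np.float64(198.91), np.float64(163.6))
c1 [338.3 -76.7  95. ] (np.float64(191.73), np.float64(214.3))
c2 [383.9 -60.   95. ] (np.float64(189.29), np.float64(166.3))
c3 [ 403.7 -108.5   95. ] (np.float64(207.58), np.float64(162.9))
c4 [ 355.3 -126.8   95. ] (np.float64(205.91), np.float64(214.3))
amber [495.1  52.4 104. ] (np.float64(121.78), np.float64(100.6))
post [641.4   3.9 125. ] (np.float64(21.64), np.float64(100.3))
```

The amber jar stands at ~196.9°. Reader is at ~198.5° (scene and side 198.4, wrist 198.7). About +1.7° is left.

Call:
carry_out(
  rows="0 0 -0.05 0 -0.1;0 0 -0.05 0 -0.1;0 0 0 0 0;0 0 0 0 0;0 0 0 0 0;0 0 0 0 0;0 0 0 0 0;0 0 0 0 0",
)

```text
clock: 7.12
eef_pos: [535.1, 64.9, 110.9]
tcp_rot: [3.136, 0.002, 1.732]
contact_force: [9.0, -7.0, -1.0]
opening: 0.195
```

```bash
python3 - <<'E'
from rig import r
import cv2
for n in('scene','side','wrist'):
    cv2.imwrite(f"pics/{n}4.png",r.grab_frame(n))
s=cv2.imread('pics/scene4.png');cv2.imwrite("pics/s4.png",cv2.resize(s[150:290,230:400],None,fx=4,fy=4,interpolation=cv2.INTER_CUBIC))
s=cv2.imread('pics/side4.png');cv2.imwrite("pics/d4.png",cv2.resize(s[160:290,260:400],None,fx=4.5,fy=4.5,interpolation=cv2.INTER_CUBIC))
x=r.sense();print(x['clock'],x['eef_pos'],x['tcp_rot'],x['contact_force'],x['qvel'])
# shift of the orange mask centroid between frames 3 and 4
import numpy as np
from h import *
for n in('scene','side'):
    c=r.get_calibration(n);o=[]
    for k in'034':
        h=cv2.cvtColor(cv2.imread(f'pics/{n}{k}.png'),cv2.COLOR_BGR2HSV)
        m=(h[...,0]>4)&(h[...,0]<17)&(h[...,1]>170)&(h[...,2]>60); m[:150]=0;m[290:]=0;m[:,:250]=0;m[:,400:]=0
        yy,xx=np.nonzero(m); p=ray(c,xx.mean(),yy.mean(),95)[:2]-[549.7,-34.7]; o.append((len(xx),p.round(1),np.degrees(np.arctan2(p[1],p[0])).round(2)%360,np.hypot(*p).round(1)))
    print(n,o)
E
```

```text
7.275 [535.09561565  64.91267196 110.94039835] [3.13651928e+00 1.77923557e-03 1.73159933e+00] [ 8.27221722 -6.49142417 -1.78822733] [-0.00013678  0.00050126  0.0002923   0.00157124 -0.00116162 -0.00088179]
scene [(302, array([-50.7,  81. ]), np.float64(122.05), np.float64(95.6)), (308, array([-93.6, -31.6]), np.float64(198.68), np.float64(98.8)), (312, array([-92.7, -34.6]), np.float64(200.48), np.float64(99.0))]
side [(180, array([-55.5,  84.1]), np.float64(123.4), np.float64(100.7)), (243, array([-102.2,  -35. ]), np.float64(198.89), np.float64(108.0)), (238, array([-101.7,  -37.8]), np.float64(200.38), np.float64(108.5))]
```

View pics/s4.png

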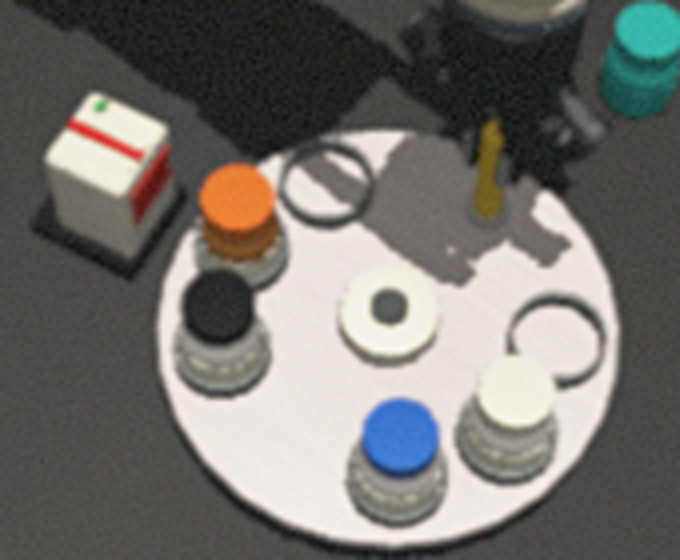

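View pics/d4.png

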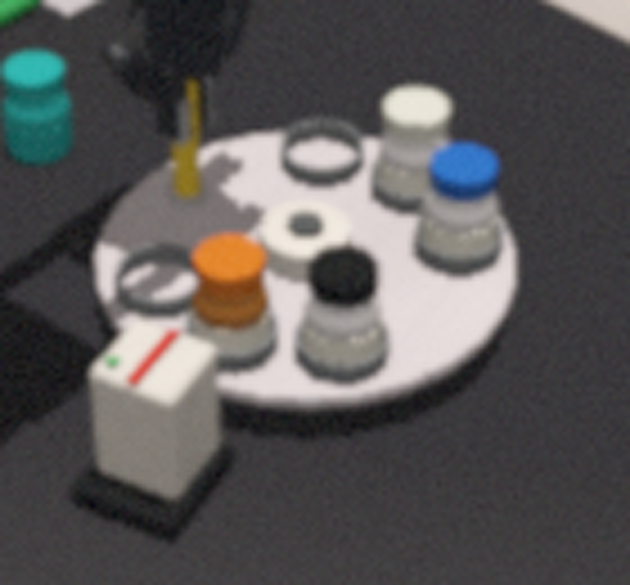

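View pics/wrist4.png

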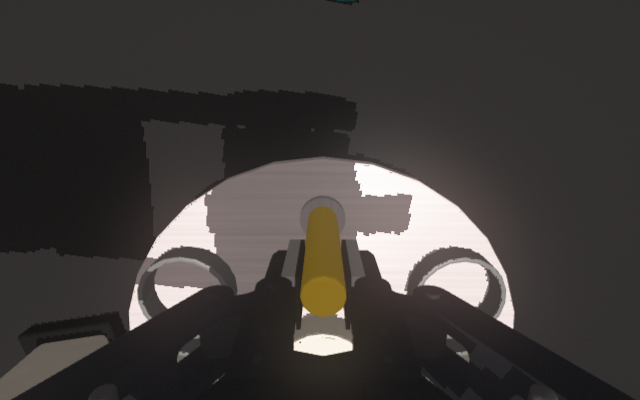

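```bash
python3 - <<'E'
from fit import *
def b(p,c): v=p[:2]-c; return np.degrees(np.arctan2(v[1],v[0])).round(2)%360, np.hypot(*v).round(1)
A={}
for n,f,x0,y0,src in(('scene',4,230,150,'s4'),('side',4.5,260,160,'d4')):
    c=r.get_calibration(n);img=cv2.imread(f'pics/{n}4.png');cx=axisfit(c,img)[0]
    # cap top: bright orange top face; fit cap pose (x,y,rad,ztop fixed) via mask IoU of the cap cylinder silhouette
    h=cv2.cvtColor(img,cv2.COLOR_BGR2HSV)
    big=cv2.resize(img,None,fx=8,fy=8,interpolation=cv2.INTER_CUBIC);hb=cv2.cvtColor(big,cv2.COLOR_BGR2HSV)
    m=(hb[...,0]>5)&(hb[...,0]<17)&(hb[...,1]>150)&(hb[...,2]>(190)); 
    m=m.astype(np.uint8);cnt=max(cv2.findContours(m,cv2.RETR_EXTERNAL,cv2.CHAIN_APPROX_NONE)[0],key=cv2.contourArea)
    P=np.array([ray(c,(u+.5)/8-.5,(v+.5)/8-.5,104)[:2] for u,v in cnt[:,0]])
    q=least_squares(lambda p:np.hypot(*(P-p[:2]).T)-p[2],[455,-66,17],loss='soft_l1',f_scale=.5).x
    print(n,'axis',cx.round(1),'cap top',q.round(2),b(q,cx))
E
```

```text
scene axis [550.4 -35.1] cap top [455.11 -67.34  20.71] (np.float64(198.7), np.float64(100.5))
side axis [548.6 -34.3] cap top [455.34 -64.89  20.5 ] (np.float64(198.14), np.float64(98.2))
```

The cap now bears 198.7° (scene) and 198.1° (side), against the reader's ~198.5°. Everything is still and gripped.

```bash
python3 - <<'E'
from rig import r
x=r.sense();print(x['clock'],x['opening'],x['contact_force'],abs(x['qvel']).max())
print(r.sign_off())
E
```

```text
7.275 0.19849859547368817 [ 8.27221722 -6.49142417 -1.78822733] 0.0015712444713423502
the job is handed in; nothing more can be done
None
```

I gripped the yellow post at 40 N and turned the carousel about 76° anticlockwise. The amber jar now stands in front of the reader's window, and I handed the job in at 7.3 s with the gripper still holding the post and the arm still.

- **Jar position:** the orange cap bears 198.7° from the axis in the scene view and 198.1° in the side view. The reader bears about 198.5°, so the jar is within about 0.5° (1 mm) of square.
- **Everything else:** the last pictures show all four jars upright in their pockets. The arm passed clear of everything else by the measured positions. I did not check the beaker, bottle, tub and spatula again at the end.
- **Force:** about 10 N at the wrist, mostly the spring pull.
- **Disagreements:**
    - The cameras put the reader's bearing anywhere from 197.9° to 199.3°.
    - At rest the post was about 4° off the point exactly opposite the reader. I aimed by the reader as seen in the cameras, not by the post.

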